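Snap the vacuum filter cover home

TASK

Close the vacuum filter: set the black snap-in cover (red indicator up) loosely into the open mouth of the aluminium filter housing, then take the hollow white pusher and press the cover gently straight down with it until the catches snap over it, and on until it bears firmly on the filter cartridge inside (about 25 N, for a moment). Then stand the pusher upright on the bench again, clear of the housing, and leave the other things alone.

Things in the scene. Friction and masses are not known exactly. Their poses are not given: they have to be found in the camera images.
- filter_housing: Bare aluminium vacuum filter housing, fixed to the bench; place and turn differ. Foot 104 x 88 x 9 mm, round body, round collar of 80 mm diameter; the collar's flat top is the highest part, 64 mm above the bench. Brass hose ports reach 67 mm from the axis along its +y and -y at 23 mm height. Origin: centre of the underside, z up.
- mouth (a point): Centre of the open mouth, level with the collar's top. Straight bore, 54 mm diameter. Catches: three spring-loaded steel balls, radius 4.5 mm, 120 degrees apart, centres 6 mm below the top, standing 4.5 mm into the bore (45 mm circle between them). Deeper lies the paper-coloured filter cartridge on which the cover ends up; its top is 21 to 28 mm below this point, differing with the cartridge fitted.
- cover_mid (a point): Point on the cover's axis, half-way up, 24.5 mm above its underside. Loosely set, the cone rests on the balls, this point 11 to 13 mm above the mouth point. Pressed, the force climbs to 8 to 14 N over some 6 mm, falls away as the balls snap over the rim (this point is then at most 3.5 mm above the mouth), and rises steeply on the cartridge. 15 N there is firm; over 40 N breaks it.
- pusher_mid (a point): Point on the pusher's axis half-way up, 60 mm above its underside; z up. Cover and pusher stand on the bench to the robot's left and right, in front of the housing; which is on which side differs. Mind the fixed orange box, 170 mm high, at the right edge of the bench (y below -0.27 m): pass above it.
- cover: Snap-in cover, loose, 70 to 120 g, red end up; origin at its underside's centre. From below: black cone, 35 mm diameter growing to 52 mm at 12 mm height; rim of 52 mm up to 14 mm; back taper to 42 mm at 23 mm, flat on top; in its middle the round dirt indicator, 24 mm diameter, grey from 23 to 39 mm, red above, bevelled from 44 to 49 mm. Hold it by the indicator. Its turn does not matter.
- pusher: Hollow pusher, loose hand tool, 175 to 290 g, standing upright on its open end; origin at its underside's centre. White cup, 41 mm outside and 30 mm inside diameter, hollow for 34 mm, so the indicator goes up inside and only the cup's rim bears on the cover's flat top. Black handle, 28 mm diameter, 47 to 108 mm up; white end, 35 mm diameter, up to 120 mm.
- bellows_cup: Orange-red bellows suction cup, 62 mm across, 48 mm high; loose bystander; origin at its underside.
- solenoid_valve: Small black and silver solenoid valve, 23 x 50 x 58 mm; loose bystander behind the housing; origin at its underside.
- threadlock_bottle: Red dropper bottle, 24 x 36 x 92 mm; loose bystander behind the housing; origin at its underside.
There are look-alikes about, which are no part of the job. Of the things that look like the cover, the larger one is meant.

How it is judged:
On the way, in this order (a step that is already met when the one before it is completed fails the run):
1. the cover sits loosely on the catches in the mouth, let go (horizontal distance between cover_mid and mouth below 0.006 m and z of cover_mid in the frame of mouth between 0.0085 and 0.0165 m and angle between cover_mid's own z axis and vertical below 0.2 rad and contact force between the fingers and cover below 0.5 N), for 0.2 s.
2. the pusher, not the gripper, bears on the cover before the catches have snapped (contact force between pusher and cover above 3 N and z of cover_mid in the frame of mouth above 0.0048 m and horizontal distance between cover_mid and mouth below 0.006 m and contact force between the fingers and cover below 0.5 N), for 0.02 s.
3. the catches have snapped and the pusher bears firmly on the cover, 12 N or more (contact force between pusher and cover above 12 N and z of cover_mid in the frame of mouth below 0.0039 m and horizontal distance between cover_mid and mouth below 0.003 m and angle between cover_mid's own z axis and vertical below 0.06 rad and contact force between the fingers and cover below 0.5 N), for 0.03 s.
At the end, for the whole second after the job is handed in: Cover snapped in: its middle at most 3.9 mm above the mouth point, within 3 mm of the bore axis, tilted under 0.06 rad. Pusher let go and at rest upright on the bench (middle 56 to 64 mm up, tilted under 0.06 rad), its axis more than 70 mm from that of the housing (z of cover_mid in the frame of mouth below 0.0039 m and horizontal distance between cover_mid and mouth below 0.003 m and angle between each of cover_mid, pusher_mid's own z axis and vertical below 0.06 rad and height (world z) of pusher_mid between 0.056 and 0.064 m and horizontal distance between pusher_mid and mouth above 0.07 m and linear speed of pusher below 0.01 m/s and contact force between the fingers and pusher below 0.1 N); the robot touches nothing.
It fails at once if the cover is pressed with more than 40 N (contact force between pusher and cover above 40 N).
It fails at once if the suction cup is moved more than 25 mm or tipped (distance of bellows_cup from where it was at the start of the episode above 0.025 m or angle between bellows_cup's own z axis and vertical above 0.5 rad).
It fails at once if the solenoid valve is moved more than 25 mm or tipped (distance of solenoid_valve from where it was at the start of the episode above 0.025 m or angle between solenoid_valve's own z axis and vertical above 0.5 rad).
It fails at once if the dropper bottle is moved more than 25 mm or tipped (distance of threadlock_bottle from where it was at the start of the episode above 0.025 m or angle between threadlock_bottle's own z axis and vertical above 0.5 rad).
It also fails if it takes over 72 s, if anything falls off the work surface, if the arm or the gripper's body presses on something with over 40 N, if the wrist force passes 120 N, or if a joint passes its speed limit or range.

ROBOT

A 6-joint arm with a two-finger parallel gripper is mounted at the origin on a cart in front of the work surface, level with it; the furniture and walls round the work are solid. World frame = base frame: x ahead of the robot, y to its left, z up, the work surface at z = 0. Lengths are in m, angles in rad, forces in N, time in s.
With the tool pointing down it reaches from about 0.325 to 0.85 m from the base axis. Payload 15.5 kg.
Tool frame: the origin (TCP) lies between the finger pads; the fingertips stand 17 mm ahead of it and the grasp point (between the pads) lies 2 mm behind it (env.tip_reach is the distance from the TCP to the fingertips, in m); x points along the fingers, z is the direction in which the jaws open and shut, and the axes are right-handed (so a half turn about x gives the same grasp; the last joint's range is limited). The gripper opens to 91 mm and grips with 3 to 60 N. Pads are 32 mm wide; open, the fingers measure 118 mm over their backs; the gripper's body (76 mm by 178 mm) begins 60 mm behind the grasp point.
Start: joints at [-1.212, 0.494, 1.345, -0, 1.302, -0.096], TCP at [0.274, -0.562, 0.231] pointing down, gripper open.
Joint ranges: [-2.91, 2.91], [-0.82, 2.16], [0.22, 2.67], [-1.22, 4.37], [0.12, 2.79], [-3.08, 3.08]. Speed limits (rad/s): [1.89, 1.89, 2.57, 3.01, 3.01, 3.01].

INTERFACE

Orientations are given as a 3x3 rotation matrix whose columns are the frame's x, y, z axes.
In Python, from cell import env, capture gives the robot as it stands.
- The arm moves only by the shell command python3 -m inch 'ROWS'. ROWS is JSON, a list of rows, each a list of 3 entries, a list of its own where there are three numbers: the shift along the world's x, y, z in m, then the turn, a rotation vector about the world's x, y, z in degrees, then the finger opening in m, from 0 to 0.0912. In form: [[[dx, dy, dz], [ax, ay, az], gripper], ...]. A call has exactly 8 rows; each row is the pose to reach, as a shift and turn from the pose commanded when the call began; what a row does not reach only later rows make up. A row lasts 1/8 s, in which the tool goes at most 62.5 mm and 10.7 degrees, less where a joint would pass 70% of its speed; a pose out of reach is approached as far as the arm can. A call with a gripper value outside its range is refused whole. The fingers move at their own pace and stop on an object; the grip force is fixed at half the most. Time passes only in rows, so rows that repeat a pose let the fingers close, or fill a call up. It gives the time, the measured TCP pose, the force and the opening at its end, in the units of the state.
- env.sense(): the state, without advancing time (a new reading comes with each control period).
- capture(name): name is "side" or "top" or "wrist"; returns a dict with "pixels" (420x560x3 uint8, blue, green, red), "camera_matrix" (3x3 intrinsics, pixels), "dist" ([k1, k2, p1, p2, k3] as OpenCV has them; the pictures are not rectified), "rvec" (rotation vector, rad) and "tvec" (3), from world to camera coordinates, as OpenCV has them. Camera axes: x right, y down, z forward; pixel columns grow to the right and rows downward; lengths in m; the calibration is good to about 2 mm. A picture is of the moment at which its call begins. There is no depth.
- env.job_done(): hands the job in, once; it reports no verdict.
The state is a dict: "time": time; "qpos": joint angles; "qvel": joint speeds; "joint_efforts": joint torques, N m; "tcp_pos": TCP position; "tcp_rot": TCP orientation; "contact_force": force on the tool from outside, world axes, zero at the start; "torque": the same for the moment, N m; "opening": finger opening in m.
Only numpy, scipy, OpenCV 4.12 (cv2) and the standard library are available. Lean on these libraries where they do the work, as an engineer would, in place of code of your own. Each camera call takes 0.05 s, during which the arm holds its last target.

## Working session

There is one attempt and no reset: what is moved stays moved. The work goes in short steps, Python scripts to look and compute and a shell command to move; the robot and the scene stay as the last step left them, time stands still between calls to the robot, and variables do not carry over. Pictures are saved under pics/ and viewed, and the job is handed in when it is done.

```bash
ls; mkdir -p pics; python3 - <<'E'
from cell import env,capture
import cv2
for n in("side","top","wrist"):
    c=capture(n); cv2.imwrite(f"pics/{n}0.png",c["pixels"]); print(n,c["rvec"],c["tvec"],c["camera_matrix"].tolist(),c["dist"])
s=env.sense(); print(s); print(env.tip_reach)
E
```

```text
pics
side [ 1.55646255  2.27088985 -0.64252832] [ 0.17707639 -0.42714074  1.43918755] [[506.58627088442853, 0.0, 269.9088644075081], [0.0, 506.58627088442853, 212.2408813848876], [0.0, 0.0, 1.0]] [-0.11313409  0.          0.          0.          0.        ]
top [ 2.16114768 -2.1464852   0.16118562] [0.04268246 0.57837976 0.87465008] [[398.94986186630194, 0.0, 283.6222483019114], [0.0, 398.94986186630194, 203.9750436809434], [0.0, 0.0, 1.0]] [-0.0795005  0.         0.         0.         0.       ]
wrist [-2.48616647  1.55353141  0.18945625] [-0.62523914 -0.02789698  0.38971343] [[371.01441722293714, 0.0, 285.68262983114545], [0.0, 371.01441722293714, 207.54149593758433], [0.0, 0.0, 1.0]] [-0.09156095  0.          0.          0.          0.        ]
{'time': 0.15, 'qpos': array([-1.21248592e+00,  4.94040311e-01,  1.34593078e+00, -3.42348867e-05,
        1.30250421e+00, -9.55254968e-02]), 'qvel': array([ 0.00136673, -0.00262008, -0.00148522,  0.00116468,  0.00029627,
        0.00197599]), 'joint_efforts': array([ 6.76590607e-04, -8.79202008e+01, -3.82046771e+01,  7.06885848e-02,
        5.02446725e-02, -7.30261172e-05]), 'tcp_pos': array([ 0.27390103, -0.56150866,  0.23049498]), 'tcp_rot': array([[-3.40452021e-04,  8.98768020e-01,  4.38424372e-01],
       [ 8.15016169e-04,  4.38424501e-01, -8.98767652e-01],
       [-9.99999610e-01,  5.13356881e-05, -8.81772976e-04]]), 'contact_force': array([0.71456351, 0.27793151, 0.44031923]), 'torque': array([0.00367768, 0.00719133, 0.02690695]), 'opening': 0.09153702673401129}
0.017
```

View pics/side0.png

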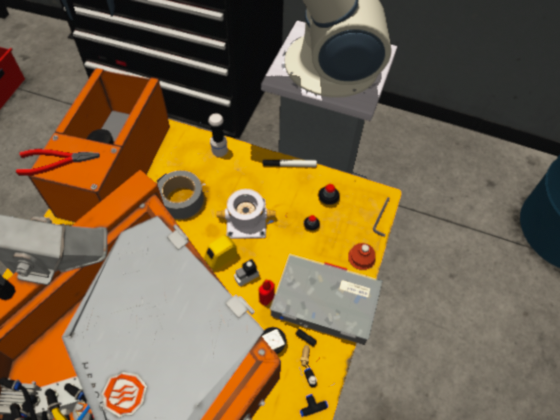

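View pics/top0.png

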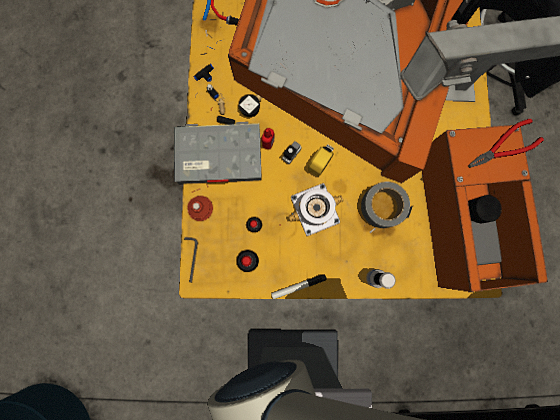

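View pics/wrist0.png

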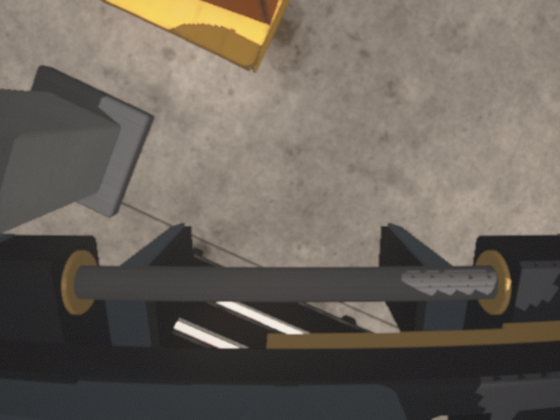

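```bash
cat > h.py <<'E'
import cv2,numpy as np
from cell import env,capture
def cam(c):
    R=cv2.Rodrigues(np.array(c["rvec"]))[0]; return R,np.array(c["tvec"]).ravel()
def ray(c,u,v,z):
    R,t=cam(c); p=cv2.undistortPoints(np.array([[[u,v]]],float),c["camera_matrix"],np.array(c["dist"]))[0,0]
    d=R.T@np.array([p[0],p[1],1]); o=-R.T@t; return o+d*(z-o[2])/d[2]
def proj(c,P):
    return cv2.projectPoints(np.array(P,float).reshape(-1,3),np.array(c["rvec"]),np.array(c["tvec"]),c["camera_matrix"],np.array(c["dist"]))[0][:,0]
def circ(x,y,z,r,n=48):
    a=np.linspace(0,2*np.pi,n); return np.c_[x+r*np.cos(a),y+r*np.sin(a),0*a+z]
def crop(img,x0,y0,w,h,s,f):
    cv2.imwrite(f,cv2.resize(img[y0:y0+h,x0:x0+w],None,fx=s,fy=s,interpolation=cv2.INTER_CUBIC))
E
python3 - <<'E'
from h import *
t=capture("top"); s=capture("side")
for n,u,v,z in(("big",247,260,.049),("small",254,224.5,.04),("housing",317,207,.064),("pusher",388,282,.12),("pusherbase",374,276,0)): print(n,ray(t,u,v,z).round(4))
for n,u,v,z in(("big",329,188,.049),("small",312,219,.04),("housing",246,206,.064),("pusher",215,119,.12)): print(n,ray(s,u,v,z).round(4))
a=t["pixels"][180:310,220:420];b=s["pixels"][100:240,200:360]
crop(t["pixels"],220,190,190,110,4,"pics/tc.png"); crop(s["pixels"],190,105,170,135,4,"pics/sc.png")
E
```

```text
big [0.4501 0.1276 0.049 ]
small [0.5304 0.1138 0.04  ]
housing [ 0.5685 -0.0277  0.064 ]
pusher [ 0.4064 -0.1684  0.12  ]
pusherbase [ 0.4139 -0.1678  0.    ]
big [0.4521 0.1284 0.049 ]
small [0.5388 0.1173 0.04  ]
housing [ 0.574  -0.0249  0.064 ]
pusher [ 0.4118 -0.1677  0.12  ]
```

View pics/tc.png

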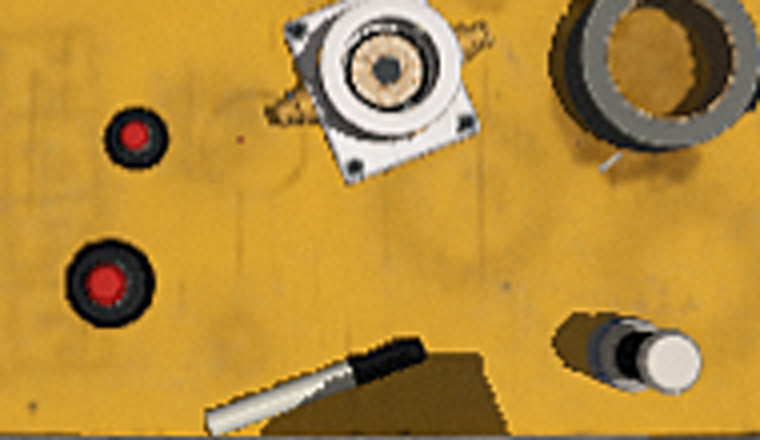

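View pics/sc.png

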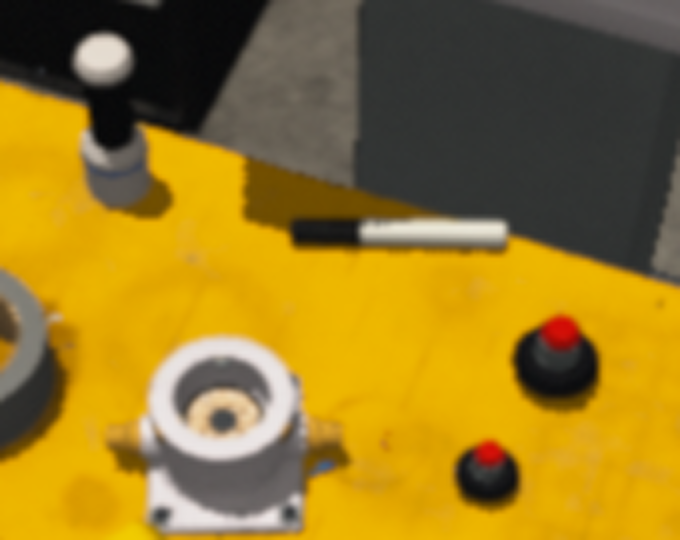

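```bash
cat >> h.py <<'E'
def blob(c,mask,u,v,w):
    m=np.zeros(mask.shape,np.uint8); m[v-w:v+w,u-w:u+w]=mask[v-w:v+w,u-w:u+w]
    n,l,st,ce=cv2.connectedComponentsWithStats(m); i=1+np.argmax(st[1:,4]); 
    cs,_=cv2.findContours((l==i).astype(np.uint8),cv2.RETR_EXTERNAL,cv2.CHAIN_APPROX_NONE)
    return ce[i],st[i,4],cv2.fitEllipse(max(cs,key=len))
def red(p):
    p=p.astype(int); return ((p[...,2]>110)&(p[...,1]<70)&(p[...,0]<80)).astype(np.uint8)
def white(p,th=150): return (p.min(2)>th).astype(np.uint8)
def black(p,th=70): return (p.max(2)<th).astype(np.uint8)
E
python3 - <<'E'
from h import *
for n,pk in(("top",dict(r=(247,261),w=(388,281),h=(317,207))),("side",dict(r=(329,188),w=(215,119),h=(246,205)))):
    c=capture(n);p=c["pixels"]
    ce,a,e=blob(c,red(p),*pk["r"],12); print(n,"red",ce,a,e,ray(c,*ce,.0475).round(4))
    ce,a,e=blob(c,white(p,140),*pk["w"],12); print("pusher",ce,a,e,ray(c,*ce,.12).round(4))
    ce,a,e=blob(c,white(p,170),*pk["h"],22); print("collar",ce,a,e,ray(c,*e[0],.064).round(4))
    for z,q in((.013,"rim"),): pass
    im=p.copy(); im=cv2.resize(im,None,fx=4,fy=4,interpolation=cv2.INTER_CUBIC)
    for P in (circ(.571,-.0265,.064,.040),circ(.571,-.0265,.064,.027),circ(.451,.128,.013,.026),circ(.451,.128,.049,.007),circ(.409,-.168,.12,.0175),circ(.409,-.168,0,.0205)):
        cv2.polylines(im,[np.int32((proj(c,P)+.5)*4-.5)],True,(255,0,255),1)
    x,y=(220,190) if n=="top" else (190,105)
    cv2.imwrite(f"pics/{n}_ov.png",im[y*4:y*4+540,x*4:x*4+760])
E
```

```text
top red [246.29411765 260.73529412] 68 ((246.28924560546875, 260.7475280761719), (8.315471649169922, 8.68613338470459), 81.05249786376953) [0.4484 0.1293 0.0475]
pusher [387.96575342 280.30136986] 146 ((387.9717102050781, 280.35791015625), (12.406636238098145, 13.300121307373047), 170.43934631347656) [ 0.4098 -0.1684  0.12  ]
collar [317.76454668 208.60622463] 739 ((316.86334228515625, 207.36233520507812), (37.73520278930664, 41.975284576416016), 154.6514892578125) [ 0.5676 -0.0274  0.064 ]
side red [329.56666667 187.75      ] 60 ((329.59466552734375, 187.6967315673828), (7.0348358154296875, 9.068952560424805), 90.26596069335938) [0.4499 0.1292 0.0475]
pusher [214.88888889 118.39393939] 99 ((214.89865112304688, 118.41219329833984), (9.03540325164795, 12.038533210754395), 77.51461029052734) [ 0.4102 -0.1688  0.12  ]
collar [244.54947368 205.06105263] 475 ((244.3951416015625, 204.52748107910156), (28.844316482543945, 37.30705261230469), 78.68876647949219) [ 0.5717 -0.0296  0.064 ]
```

View pics/top_ov.png

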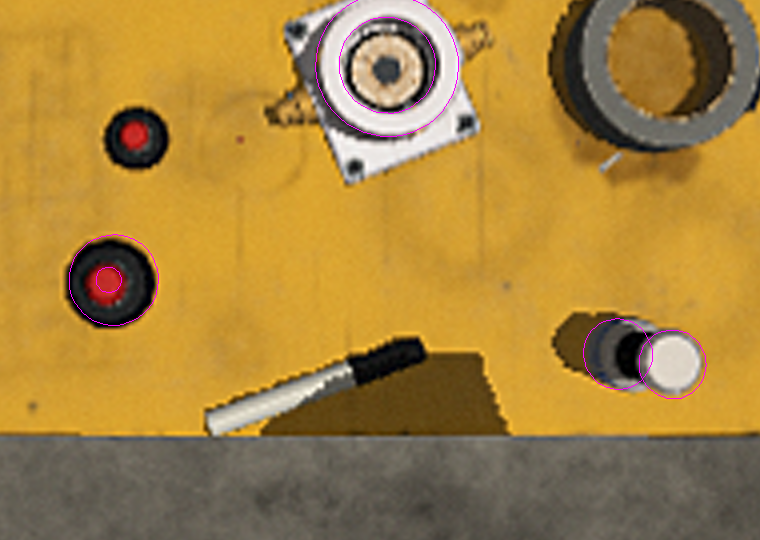

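View pics/side_ov.png

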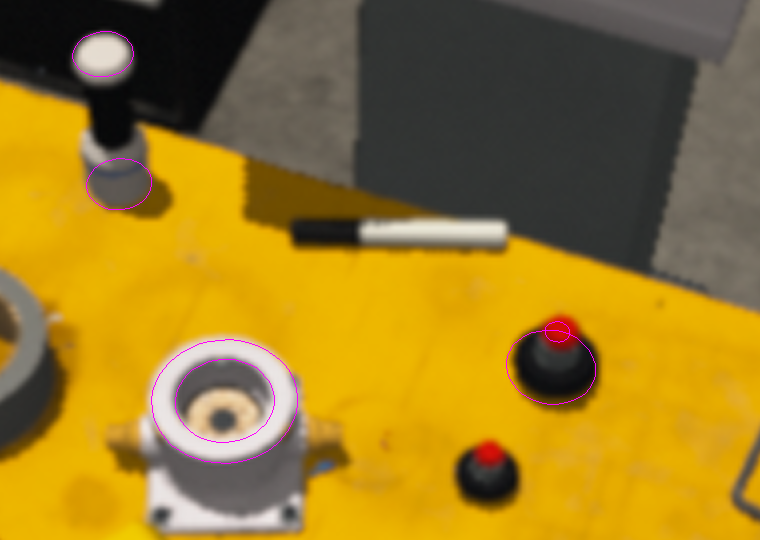

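The larger red-topped thing at top (246,261) is the cover. The smaller one at (254,225) is a look-alike. The pusher stands at top (388,280), and the pen lying at (300,287) is not it. The crop confirms both choices, and the red/black sizes match a 52 mm rim.

```bash
python3 - <<'E'
from h import *
c=capture("wrist"); R,t=cam(c); o=-R.T@t; s=env.sense(); T=s["tcp_rot"]; print(o, T.T@(o-s["tcp_pos"]), (T.T@R.T).round(3)) 
E
python3 -m inch '[[[0,0,0.06],[0,0,8],0.06],[[0.02,0.06,0.07],[0,0,16],0.06],[[0.04,0.12,0.07],[0,0,24],0.06],[[0.055,0.18,0.07],[0,0,32],0.06],[[0.07,0.24,0.07],[0,0,40],0.06],[[0.085,0.30,0.07],[0,0,48],0.06],[[0.1,0.36,0.07],[0,0,56],0.06],[[0.12,0.42,0.07],[0,0,64],0.06]]'
```

```text
[ 0.33353262 -0.53352574  0.38486623] [-0.15405126  0.06588088  0.00076539] [[-0.    -0.239  0.971]
 [-0.    -0.971 -0.239]
 [ 1.    -0.     0.   ]]
time: 1.4
tcp_pos: [0.3938, -0.1406, 0.3012]
tcp_rot: [[0.001, -0.004, 1.0], [-0.0, 1.0, 0.004], [-1.0, -0.0, 0.001]]
contact_force: [1.5, -0.6, 0.1]
opening: 0.0602
```

```bash
python3 -m inch '[[[0.02,0.05,0],[0,0,0],0.06],[[0.04,0.1,-0.02],[0,0,0],0.06],[[0.055,0.15,-0.05],[0,0,0],0.06],[[0.055,0.19,-0.08],[0,0,0],0.06],[[0.055,0.21,-0.12],[0,0,0],0.06],[[0.055,0.21,-0.14],[0,0,0],0.06],[[0.055,0.21,-0.14],[0,0,0],0.06],[[0.055,0.21,-0.14],[0,0,0],0.06]]'
python3 - <<'E'
from h import *
c=capture("wrist"); cv2.imwrite("pics/w1.png",c["pixels"])
print(proj(c,[[.4495,.1285,.0475]]))
E
```

```text
time: 2.4
tcp_pos: [0.4493, 0.0674, 0.1618]
tcp_rot: [[0.001, 0.0, 1.0], [0.0, 1.0, -0.0], [-1.0, 0.0, 0.001]]
contact_force: [-0.4, -1.1, -0.3]
opening: 0.0603
[[286.58815221 123.3607466 ]]
```

View pics/w1.png

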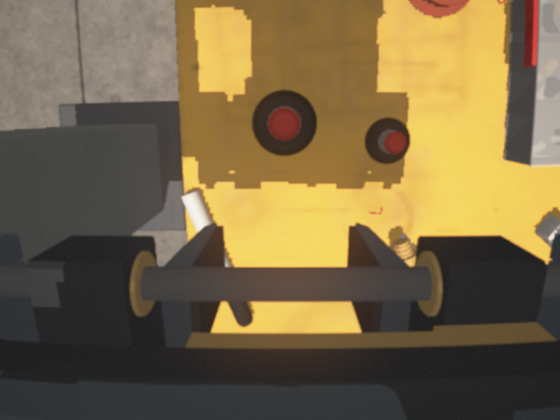

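```bash
python3 - <<'E'
from h import *
c=capture("wrist");p=c["pixels"]
m=((p[...,2]>80)&(p[...,1]<60)).astype(np.uint8)
ce,a,e=blob(c,m,284,123,25); print(ce,a,e,ray(c,*e[0],.0465),env.sense()["tcp_pos"])
# rim circle
print(ray(c,284.5,123,.013))
E
```

```text
[283.48679679 123.6946039 ] 871 ((283.4873962402344, 123.6917495727539), (32.263275146484375, 32.66835403442383), 126.61788940429688) [0.44750841 0.12820353 0.0465    ] [0.44941829 0.0672995  0.16191961]
[0.44818577 0.12814118 0.013     ]
```

```bash
python3 -m inch '[[[-0.001,0.03,-0.02],[0,0,0],0.05],[[-0.001,0.061,-0.04],[0,0,0],0.05],[[-0.001,0.061,-0.07],[0,0,0],0.05],[[-0.001,0.061,-0.1],[0,0,0],0.05],[[-0.001,0.061,-0.114],[0,0,0],0.05],[[-0.001,0.061,-0.119],[0,0,0],0.05],[[-0.001,0.061,-0.119],[0,0,0],0.05],[[-0.001,0.061,-0.119],[0,0,0],0.05]]'
python3 -m inch '[[[0,0,0],[0,0,0],0.03],[[0,0,0],[0,0,0],0.015],[[0,0,0],[0,0,0],0.01],[[0,0,0],[0,0,0],0.01],[[0,0,0],[0,0,0],0.01],[[0,0,0],[0,0,0],0.01],[[0,0,0.005],[0,0,0],0.01],[[0,0,0.01],[0,0,0],0.01]]'
```

```text
time: 3.5
tcp_pos: [0.4483, 0.1286, 0.0427]
tcp_rot: [[0.001, 0.0, 1.0], [0.0, 1.0, -0.0], [-1.0, 0.0, 0.001]]
contact_force: [-1.0, 0.3, -0.1]
opening: 0.0499
time: 4.5
tcp_pos: [0.4476, 0.1285, 0.0522]
tcp_rot: [[-0.0, -0.0, 1.0], [-0.0, 1.0, 0.0], [-1.0, -0.0, -0.0]]
contact_force: [0.0, -0.1, -1.8]
opening: 0.0233
```

```bash
python3 -m inch '[[[0,0,0.05],[0,0,0],0.01],[[0,0,0.1],[0,0,0],0.01],[[0.02,-0.04,0.13],[0,0,0],0.01],[[0.05,-0.09,0.138],[0,0,0],0.01],[[0.08,-0.14,0.138],[0,0,0],0.01],[[0.11,-0.19,0.138],[0,0,0],0.01],[[0.123,-0.218,0.138],[0,0,0],0.01],[[0.123,-0.218,0.138],[0,0,0],0.01]]'
python3 - <<'E'
from h import *
c=capture("wrist");p=c["pixels"]; cv2.imwrite("pics/w2.png",p)
print(proj(c,[[.571,-.0265,.064]]),env.sense()["tcp_pos"])
E
```

```text
time: 5.5
tcp_pos: [0.5713, -0.0913, 0.1899]
tcp_rot: [[0.0, 0.002, 1.0], [-0.0, 1.0, -0.002], [-1.0, -0.0, 0.0]]
contact_force: [-0.2, 1.0, -0.5]
opening: 0.0228
[[285.88059897 117.98576303]] [ 0.57049021 -0.08994116  0.18983326]
```

View pics/w2.png

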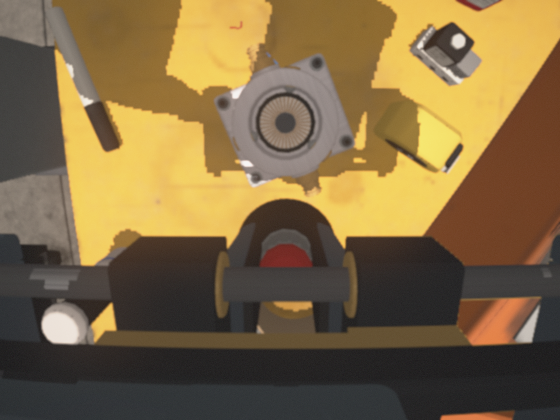

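```bash
python3 - <<'E'
from h import *
c=capture("wrist");p=c["pixels"];tc=env.sense()["tcp_pos"]
im=cv2.resize(p,None,fx=4,fy=4,interpolation=cv2.INTER_CUBIC)
x,y=(.5700,-.0283)
for P in (circ(x,y,.064,.040),circ(x,y,.064,.027)): cv2.polylines(im,[np.int32((proj(c,P)+.5)*4-.5)],True,(255,0,255),1)
zb=tc[2]-.0425
for P in (circ(tc[0],tc[1],zb+.013,.026),circ(tc[0],tc[1],zb+.039,.012)): cv2.polylines(im,[np.int32((proj(c,P)+.5)*4-.5)],True,(255,255,0),1)
cv2.imwrite("pics/w2a.png",im[200:800,760:1520]); cv2.imwrite("pics/w2b.png",im[740:1300,760:1520])
E
```

```text
(no output)
```

View pics/w2a.png

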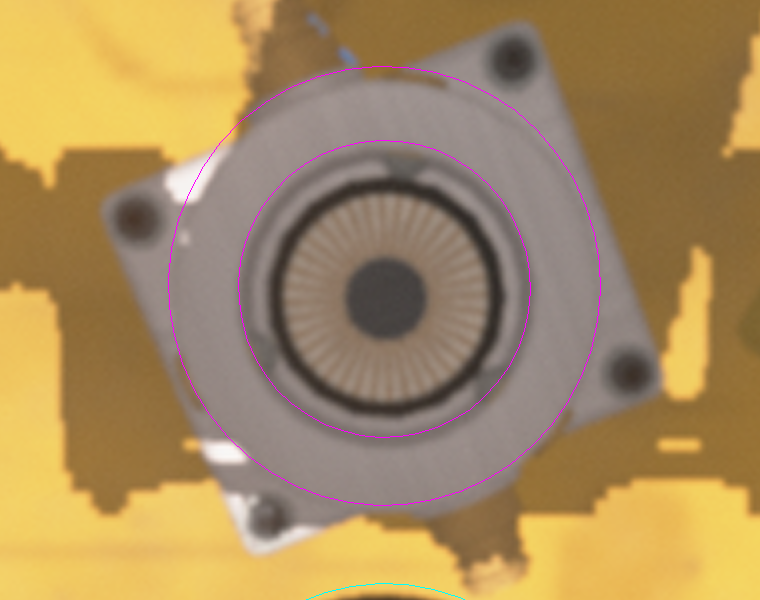

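View pics/w2b.png

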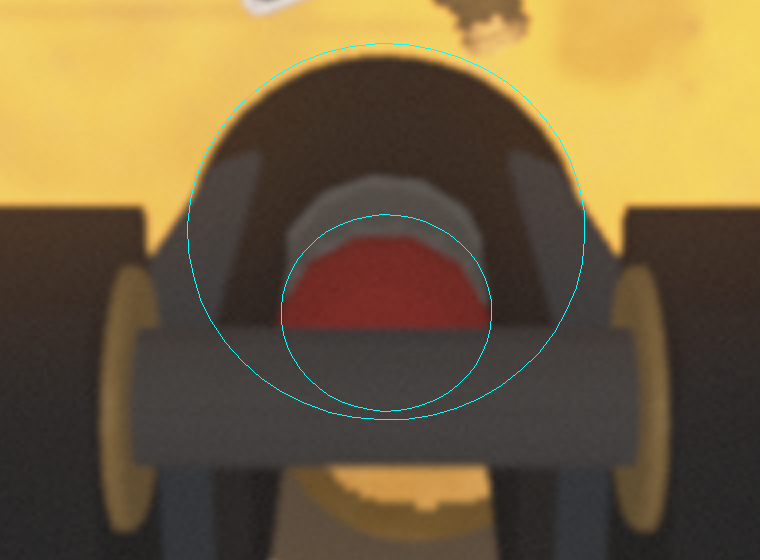

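```bash
python3 -m inch '[[[0,0.03,0],[0,0,0],0.01],[[0,0.062,0],[0,0,0],0.01],[[0,0.062,-0.03],[0,0,0],0.01],[[0,0.062,-0.06],[0,0,0],0.01],[[0,0.062,-0.08],[0,0,0],0.01],[[0,0.062,-0.09],[0,0,0],0.01],[[0,0.062,-0.0945],[0,0,0],0.01],[[0,0.062,-0.0945],[0,0,0],0.01]]'
python3 - <<'E'
from h import *
c=capture("side"); crop(c["pixels"],190,130,130,120,5,"pics/s3.png"); c=capture("wrist"); cv2.imwrite("pics/w3.png",c["pixels"])
E
```

```text
time: 6.6
tcp_pos: [0.571, -0.0275, 0.0959]
tcp_rot: [[0.001, -0.0, 1.0], [-0.0, 1.0, 0.0], [-1.0, -0.0, 0.001]]
contact_force: [-1.0, -3.6, -0.2]
opening: 0.0232
```

View pics/s3.png

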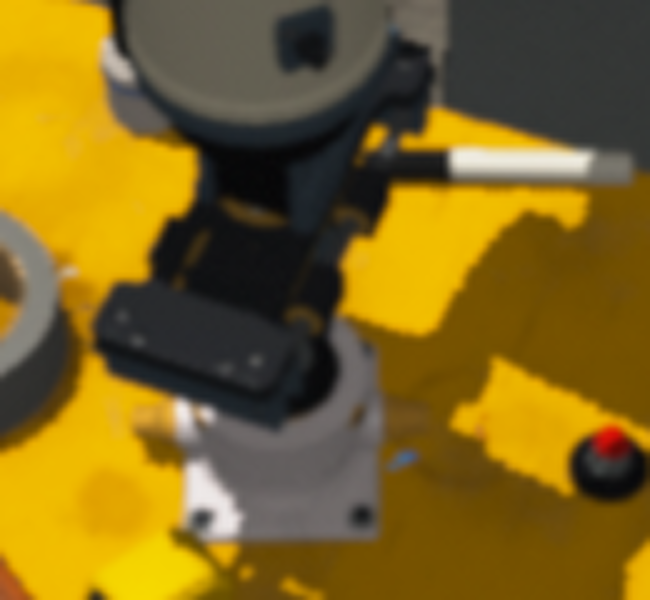

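View pics/w3.png

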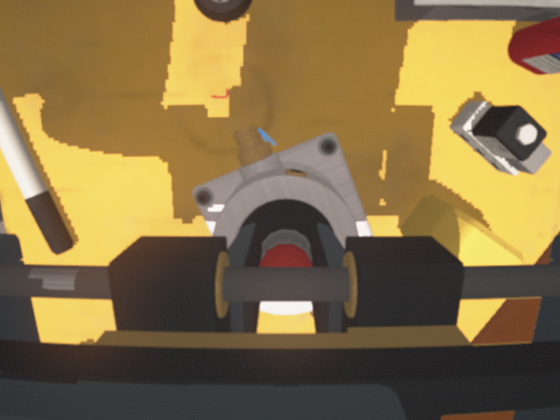

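```bash
python3 -m inch '[[[0,0,0],[0,0,0],0.03],[[0,0,0],[0,0,0],0.045],[[0,0,0],[0,0,0],0.05],[[0,0,0],[0,0,0],0.05],[[0,0,0.02],[0,0,0],0.05],[[0,0,0.05],[0,0,0],0.05],[[0,0,0.09],[0,0,0],0.05],[[0,-0.04,0.11],[0,0,0],0.05]]'
python3 -m inch '[[[0,-0.025,0],[0,0,0],0.05],[[0,-0.025,0],[0,0,0],0.05],[[0,-0.025,0],[0,0,0],0.05],[[0,-0.025,0],[0,0,0],0.05],[[0,-0.025,0],[0,0,0],0.05],[[0,-0.025,0],[0,0,0],0.05],[[0,-0.025,0],[0,0,0],0.05],[[0,-0.025,0],[0,0,0],0.05]]'
python3 - <<'E'
from h import *
c=capture("side"); crop(c["pixels"],190,130,130,120,5,"pics/s4.png"); c=capture("wrist"); p=c["pixels"]; print(env.sense()["tcp_pos"])
im=cv2.resize(p,None,fx=4,fy=4,interpolation=cv2.INTER_CUBIC)
x,y=(.5700,-.0295)
for P in (circ(x,y,.064,.040),circ(x,y,.064,.027)): cv2.polylines(im,[np.int32((proj(c,P)+.5)*4-.5)],True,(255,0,255),1)
for P in (circ(x,y,.0655,.026),circ(x,y,.0905,.012)): cv2.polylines(im,[np.int32((proj(c,P)+.5)*4-.5)],True,(255,255,0),1)
cv2.imwrite("pics/w4.png",im[200:800,760:1520])
E
```

```text
time: 7.7
tcp_pos: [0.5714, -0.0663, 0.2075]
tcp_rot: [[0.002, -0.003, 1.0], [-0.0, 1.0, 0.003], [-1.0, -0.0, 0.002]]
contact_force: [1.0, 0.1, 0.1]
opening: 0.0502
time: 8.7
tcp_pos: [0.5708, -0.0924, 0.2054]
tcp_rot: [[0.0, -0.0, 1.0], [0.0, 1.0, 0.0], [-1.0, 0.0, 0.0]]
contact_force: [-0.5, 0.5, -0.1]
opening: 0.05
[ 0.57074847 -0.09246737  0.20541969]
```

View pics/s4.png

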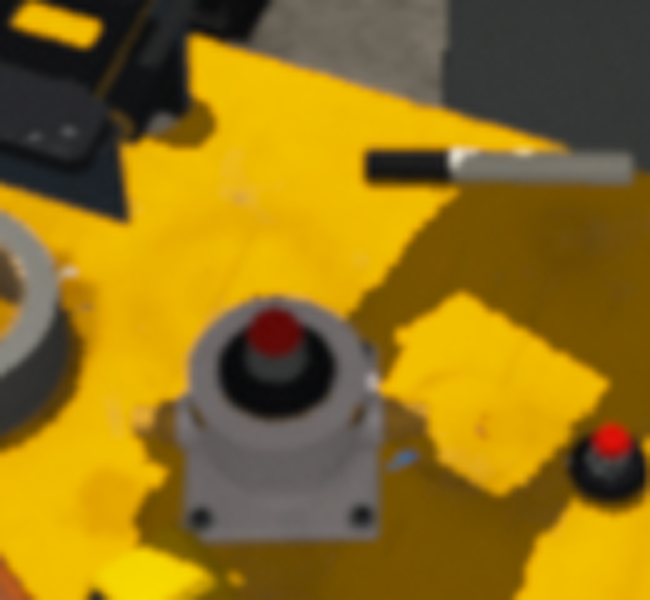

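View pics/w4.png

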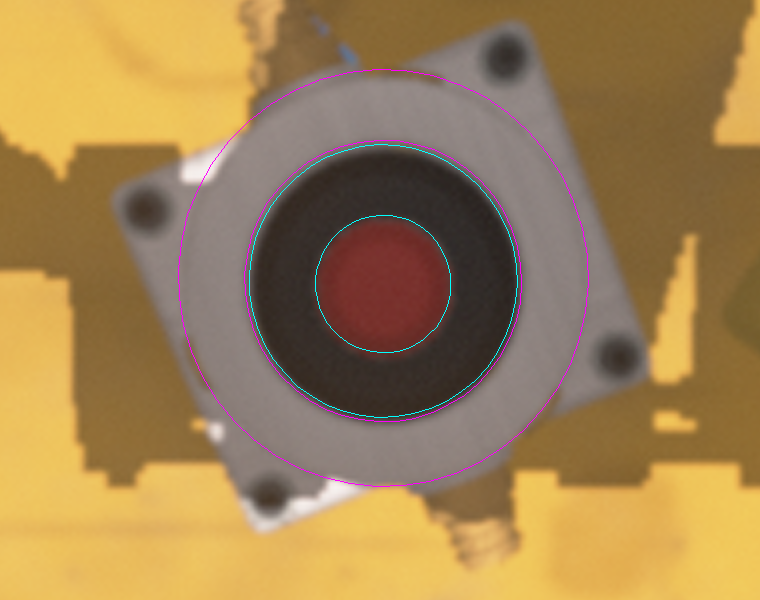

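```bash
python3 -m inch '[[[-0.03,-0.02,0.01],[0,0,0],0.06],[[-0.06,-0.04,0.02],[0,0,0],0.06],[[-0.09,-0.06,0.02],[0,0,0],0.06],[[-0.12,-0.08,0.02],[0,0,0],0.06],[[-0.15,-0.11,0.02],[0,0,0],0.06],[[-0.161,-0.13,0.02],[0,0,0],0.06],[[-0.161,-0.13,0.02],[0,0,0],0.06],[[-0.161,-0.13,0.02],[0,0,0],0.06]]'
python3 - <<'E'
from h import *
c=capture("wrist"); p=c["pixels"]; print(env.sense()["tcp_pos"])
im=p.copy()
for P in (circ(.4095,-.168,.12,.0175),circ(.4095,-.168,.0,.0205)): cv2.polylines(im,[np.int32(proj(c,P).round())],True,(255,0,255),1)
cv2.imwrite("pics/w5.png",im)
q=proj(c,[[.4095,-.168,.12]])[0].astype(int); ce,a,e=blob(c,white(p,110),*q,40); print(ce,a,e,ray(c,*e[0],.12))
E
```

```text
time: 9.8
tcp_pos: [0.41, -0.2221, 0.2254]
tcp_rot: [[0.0, 0.0, 1.0], [0.0, 1.0, -0.0], [-1.0, 0.0, 0.0]]
contact_force: [-0.8, 0.3, -0.2]
opening: 0.06
[ 0.41011188 -0.22191147  0.22540126]
[284.65379009 135.14868805] 1372 ((284.5394592285156, 134.7646484375), (39.308815002441406, 43.63224411010742), 168.3198699951172) [ 0.40868235 -0.168532    0.12      ]
```

View pics/w5.png

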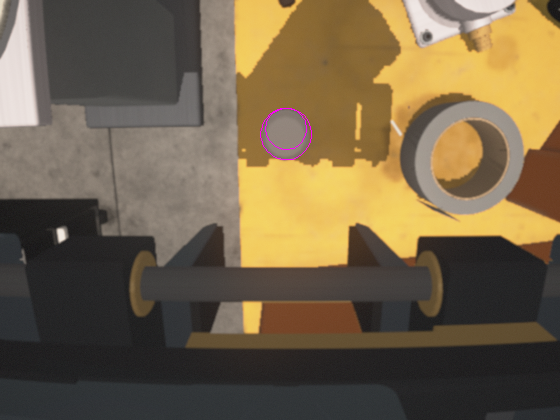

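```bash
python3 -m inch '[[[-0.001,0.03,0],[0,0,0],0.065],[[-0.001,0.054,-0.01],[0,0,0],0.065],[[-0.001,0.054,-0.05],[0,0,0],0.065],[[-0.001,0.054,-0.09],[0,0,0],0.065],[[-0.001,0.054,-0.13],[0,0,0],0.065],[[-0.001,0.054,-0.15],[0,0,0],0.065],[[-0.001,0.054,-0.157],[0,0,0],0.065],[[-0.001,0.054,-0.157],[0,0,0],0.065]]'
python3 - <<'E'
from h import *
c=capture("wrist"); cv2.imwrite("pics/w6.png",c["pixels"])
E
python3 -m inch '[[[0,0,0],[0,0,0],0.03],[[0,0,0],[0,0,0],0.015],[[0,0,0],[0,0,0],0.01],[[0,0,0],[0,0,0],0.01],[[0,0,0],[0,0,0],0.01],[[0,0,0],[0,0,0],0.01],[[0,0,0],[0,0,0],0.01],[[0,0,0],[0,0,0],0.01]]'
```

```text
time: 10.85
tcp_pos: [0.409, -0.1682, 0.0685]
tcp_rot: [[-0.0, -0.001, 1.0], [0.0, 1.0, 0.001], [-1.0, 0.0, -0.0]]
contact_force: [0.8, -0.4, -0.6]
opening: 0.0652
time: 11.9
tcp_pos: [0.4089, -0.1685, 0.0685]
tcp_rot: [[0.0, -0.0, 1.0], [-0.0, 1.0, 0.0], [-1.0, -0.0, 0.0]]
contact_force: [-0.1, -0.5, 3.7]
opening: 0.0276
```

View pics/w6.png

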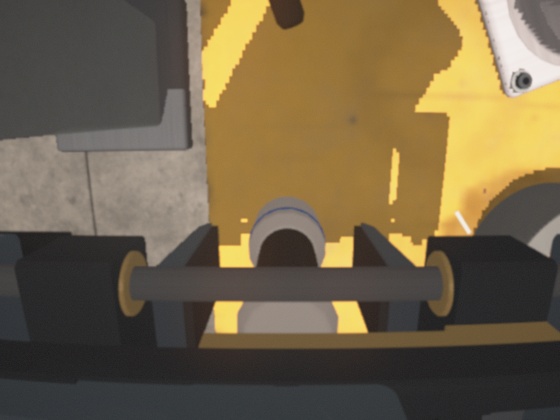

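```bash
python3 -m inch '[[[0,0,0.03],[0,0,0],0.01],[[0,0,0.08],[0,0,0],0.01],[[0.01,0.01,0.12],[0,0,0],0.01],[[0.05,0.04,0.13],[0,0,0],0.01],[[0.09,0.06,0.13],[0,0,0],0.01],[[0.13,0.08,0.13],[0,0,0],0.01],[[0.155,0.08,0.13],[0,0,0],0.01],[[0.1615,0.08,0.13],[0,0,0],0.01]]'
python3 - <<'E'
from h import *
c=capture("wrist"); p=c["pixels"]; tc=env.sense()["tcp_pos"]; print(tc)
im=cv2.resize(p,None,fx=2,fy=2,interpolation=cv2.INTER_CUBIC)
x,y=.570,-.0295
L=[circ(tc[0],tc[1]-.0016,tc[2]-.0685,.0205),circ(tc[0],tc[1]-.0016,tc[2]-.0685+.045,.0205),circ(x,y,.064,.04),circ(x,y,.0995,.008)]
for P in L: cv2.polylines(im,[np.int32(((proj(c,P)+.5)*2-.5).round())],True,(255,0,255),1)
cv2.imwrite("pics/w7.png",im[100:700,200:960])
E
```

```text
time: 12.9
tcp_pos: [0.571, -0.0881, 0.1978]
tcp_rot: [[-0.001, -0.001, 1.0], [0.0, 1.0, 0.001], [-1.0, 0.0, -0.001]]
contact_force: [1.1, -0.1, -2.3]
opening: 0.0278
[ 0.57080211 -0.08834204  0.19782984]
```

View pics/w7.png

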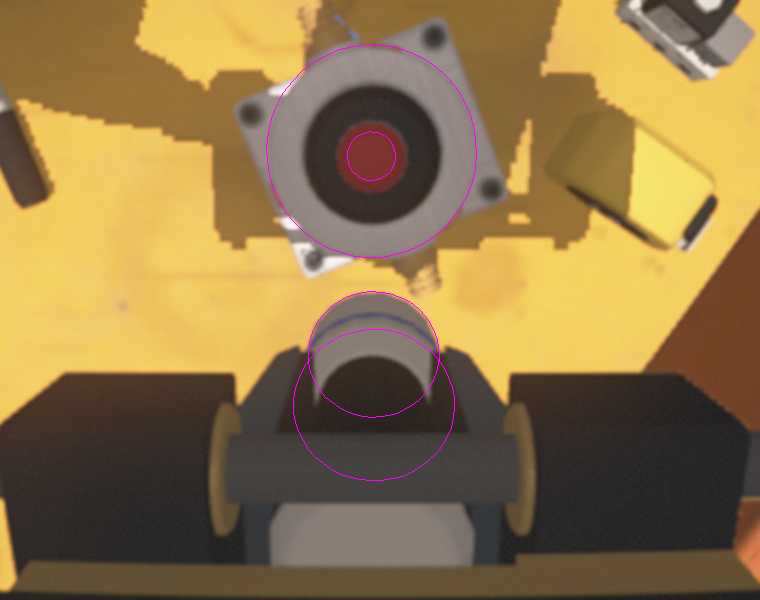

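```bash
python3 -m inch '[[[-0.001,0.03,0],[0,0,0],0.01],[[-0.001,0.055,0],[0,0,0],0.01],[[-0.001,0.060,0],[0,0,0],0.01],[[-0.001,0.060,-0.015],[0,0,0],0.01],[[-0.001,0.060,-0.03],[0,0,0],0.01],[[-0.001,0.060,-0.04],[0,0,0],0.01],[[-0.001,0.060,-0.048],[0,0,0],0.01],[[-0.001,0.060,-0.048],[0,0,0],0.01]]'
python3 - <<'E'
from h import *
c=capture("wrist"); p=c["pixels"]; tc=env.sense(); print(tc["tcp_pos"],tc["contact_force"],tc["torque"])
cv2.imwrite("pics/w8.png",p)
c=capture("side"); crop(c["pixels"],190,130,130,120,5,"pics/s8.png")
E
```

```text
time: 13.95
tcp_pos: [0.569, -0.0286, 0.1497]
tcp_rot: [[-0.001, 0.0, 1.0], [0.0, 1.0, -0.0], [-1.0, 0.0, -0.001]]
contact_force: [0.4, 0.4, -2.4]
opening: 0.0273
[ 0.56926849 -0.02852584  0.15024848] [ 0.99260658 -0.64328261 -2.29750355] [ 0.00760733 -0.15593652 -0.04758097]
```

View pics/w8.png

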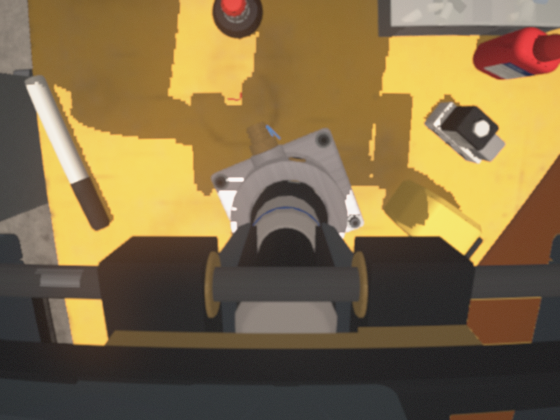

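View pics/s8.png

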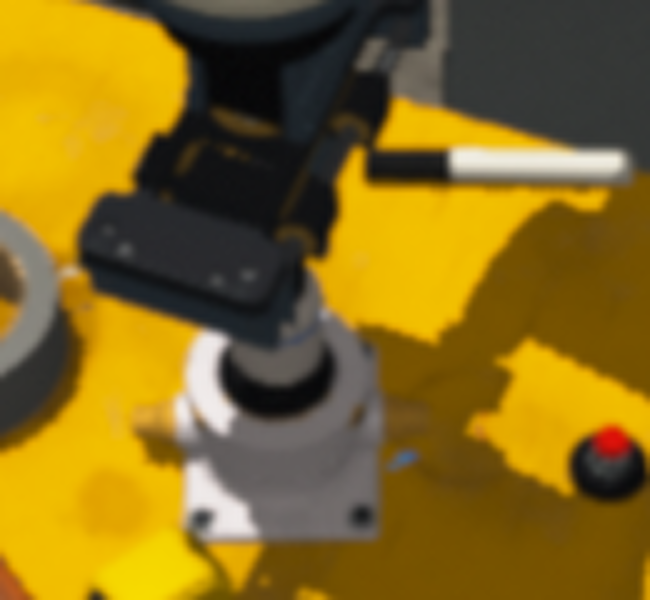

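```bash
python3 -m inch '[[[0.001,0,-0.001],[0,0,0],0.01],[[0.001,0,-0.002],[0,0,0],0.01],[[0.001,0,-0.003],[0,0,0],0.01],[[0.001,0,-0.004],[0,0,0],0.01],[[0.001,0,-0.005],[0,0,0],0.01],[[0.001,0,-0.006],[0,0,0],0.01],[[0.001,0,-0.007],[0,0,0],0.01],[[0.001,0,-0.008],[0,0,0],0.01]]'
```

```text
time: 15.05
tcp_pos: [0.5704, -0.0284, 0.1426]
tcp_rot: [[0.0, 0.0, 1.0], [-0.0, 1.0, -0.0], [-1.0, -0.0, 0.0]]
contact_force: [-1.7, 1.2, 7.5]
opening: 0.0274
```

```bash
python3 -m inch '[[[0,0,-0.0005],[0,0,0],0.01],[[0,0,-0.001],[0,0,0],0.01],[[0,0,-0.0015],[0,0,0],0.01],[[0,0,-0.002],[0,0,0],0.01],[[0,0,-0.002],[0,0,0],0.01],[[0,0,-0.002],[0,0,0],0.01],[[0,0,-0.002],[0,0,0],0.01],[[0,0,-0.002],[0,0,0],0.01]]'
```

```text
time: 16.05
tcp_pos: [0.5708, -0.0285, 0.1412]
tcp_rot: [[0.001, 0.0, 1.0], [-0.0, 1.0, -0.0], [-1.0, -0.0, 0.001]]
contact_force: [-1.0, 0.9, 10.2]
opening: 0.0276
```

```bash
python3 - <<'E'
from h import *
s=env.sense(); print(s["tcp_pos"],s["contact_force"])
c=capture("side"); crop(c["pixels"],190,130,130,120,5,"pics/s9.png")
E
```

```text
[ 0.57078954 -0.02846791  0.14117832] [-1.02609648  0.93888181 10.164905  ]
```

View pics/s9.png

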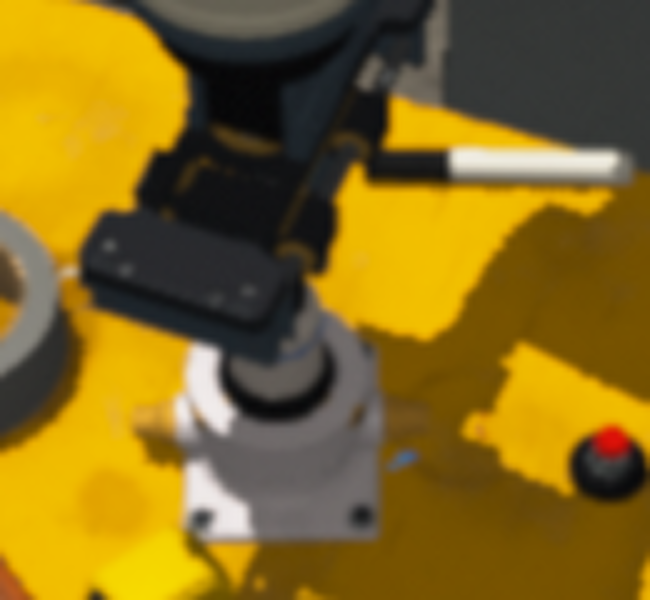

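```bash
python3 -m inch '[[[0,0,-0.0005],[0,0,0],0.01],[[0,0,-0.001],[0,0,0],0.01],[[0,0,-0.0015],[0,0,0],0.01],[[0,0,-0.002],[0,0,0],0.01],[[0,0,-0.0025],[0,0,0],0.01],[[0,0,-0.003],[0,0,0],0.01],[[0,0,-0.003],[0,0,0],0.01],[[0,0,-0.003],[0,0,0],0.01]]'
```

```text
time: 17.1
tcp_pos: [0.5706, -0.0285, 0.1376]
tcp_rot: [[0.001, -0.0, 1.0], [-0.0, 1.0, 0.0], [-1.0, -0.0, 0.001]]
contact_force: [1.7, 0.1, 3.5]
opening: 0.0279
```

```bash
python3 -m inch '[[[0,0,-0.0005],[0,0,0],0.01],[[0,0,-0.001],[0,0,0],0.01],[[0,0,-0.0015],[0,0,0],0.01],[[0,0,-0.002],[0,0,0],0.01],[[0,0,-0.0025],[0,0,0],0.01],[[0,0,-0.003],[0,0,0],0.01],[[0,0,-0.003],[0,0,0],0.01],[[0,0,-0.003],[0,0,0],0.01]]'
```

```text
time: 18.1
tcp_pos: [0.5701, -0.0284, 0.1343]
tcp_rot: [[-0.0, -0.0, 1.0], [0.0, 1.0, 0.0], [-1.0, 0.0, -0.0]]
contact_force: [1.1, 0.6, -2.9]
opening: 0.0277
```

```bash
python3 -m inch '[[[0,0,-0.0005],[0,0,0],0.01],[[0,0,-0.001],[0,0,0],0.01],[[0,0,-0.0015],[0,0,0],0.01],[[0,0,-0.002],[0,0,0],0.01],[[0,0,-0.0025],[0,0,0],0.01],[[0,0,-0.003],[0,0,0],0.01],[[0,0,-0.003],[0,0,0],0.01],[[0,0,-0.003],[0,0,0],0.01]]'
```

```text
time: 19.1
tcp_pos: [0.5702, -0.0285, 0.1314]
tcp_rot: [[-0.0, 0.0, 1.0], [-0.0, 1.0, -0.0], [-1.0, -0.0, -0.0]]
contact_force: [0.2, -0.2, -2.2]
opening: 0.0278
```

```bash
python3 -m inch '[[[0,0,-0.0005],[0,0,0],0.01],[[0,0,-0.001],[0,0,0],0.01],[[0,0,-0.0015],[0,0,0],0.01],[[0,0,-0.002],[0,0,0],0.01],[[0,0,-0.0025],[0,0,0],0.01],[[0,0,-0.0025],[0,0,0],0.01],[[0,0,-0.0025],[0,0,0],0.01],[[0,0,-0.0025],[0,0,0],0.01]]'
```

```text
time: 20.1
tcp_pos: [0.5704, -0.0284, 0.1296]
tcp_rot: [[0.001, -0.0, 1.0], [-0.0, 1.0, 0.0], [-1.0, -0.0, 0.001]]
contact_force: [-2.8, 0.6, 10.3]
opening: 0.0275
```

```bash
python3 -m inch '[[[0,0,-0.0002],[0,0,0],0.01],[[0,0,-0.0004],[0,0,0],0.01],[[0,0,-0.0006],[0,0,0],0.01],[[0,0,-0.0006],[0,0,0],0.01],[[0,0,-0.0006],[0,0,0],0.01],[[0,0,-0.0006],[0,0,0],0.01],[[0,0,-0.0006],[0,0,0],0.01],[[0,0,-0.0006],[0,0,0],0.01]]'
```

```text
time: 21.1
tcp_pos: [0.5705, -0.0285, 0.1296]
tcp_rot: [[0.001, -0.0, 1.0], [-0.0, 1.0, 0.0], [-1.0, -0.0, 0.001]]
contact_force: [-5.4, 0.3, 20.7]
opening: 0.0278
```

```bash
python3 -m inch '[[[0,0,-0.0001],[0,0,0],0.01],[[0,0,-0.0001],[0,0,0],0.01],[[0,0,-0.0001],[0,0,0],0.01],[[0,0,0.002],[0,0,0],0.01],[[0,0,0.01],[0,0,0],0.01],[[0,0,0.03],[0,0,0],0.01],[[0,0,0.06],[0,0,0],0.01],[[0,-0.03,0.075],[0,0,0],0.01]]'
python3 -m inch '[[[0,-0.02,0],[0,0,0],0.01],[[0,-0.03,0],[0,0,0],0.01],[[0,-0.03,0],[0,0,0],0.01],[[0,-0.03,0],[0,0,0],0.01],[[0,-0.03,0],[0,0,0],0.01],[[0,-0.03,0],[0,0,0],0.01],[[0,-0.03,0],[0,0,0],0.01],[[0,-0.03,0],[0,0,0],0.01]]'
python3 - <<'E'
from h import *
c=capture("wrist"); p=c["pixels"]; tc=env.sense()["tcp_pos"]; print(tc)
im=cv2.resize(p,None,fx=2,fy=2,interpolation=cv2.INTER_CUBIC)
x,y=.570,-.0295
L=[circ(tc[0],tc[1]-.0016,tc[2]-.0685,.0205),circ(x,y,.064,.04),circ(x,y,.038+.049,.007)]
for P in L: cv2.polylines(im,[np.int32(((proj(c,P)+.5)*2-.5).round())],True,(255,0,255),1)
cv2.imwrite("pics/w10.png",im[100:700,200:960])
c=capture("side"); crop(c["pixels"],190,130,130,120,5,"pics/s10.png")
E
```

```text
time: 22.1
tcp_pos: [0.5708, -0.0576, 0.2051]
tcp_rot: [[0.002, -0.002, 1.0], [-0.0, 1.0, 0.002], [-1.0, -0.0, 0.002]]
contact_force: [0.2, 0.3, -2.3]
opening: 0.0279
time: 23.1
tcp_pos: [0.5703, -0.0883, 0.2033]
tcp_rot: [[-0.0, -0.0, 1.0], [0.0, 1.0, 0.0], [-1.0, 0.0, -0.0]]
contact_force: [-0.1, -0.4, -1.2]
opening: 0.0277
[ 0.57026513 -0.0884003   0.20334304]
```

View pics/w10.png

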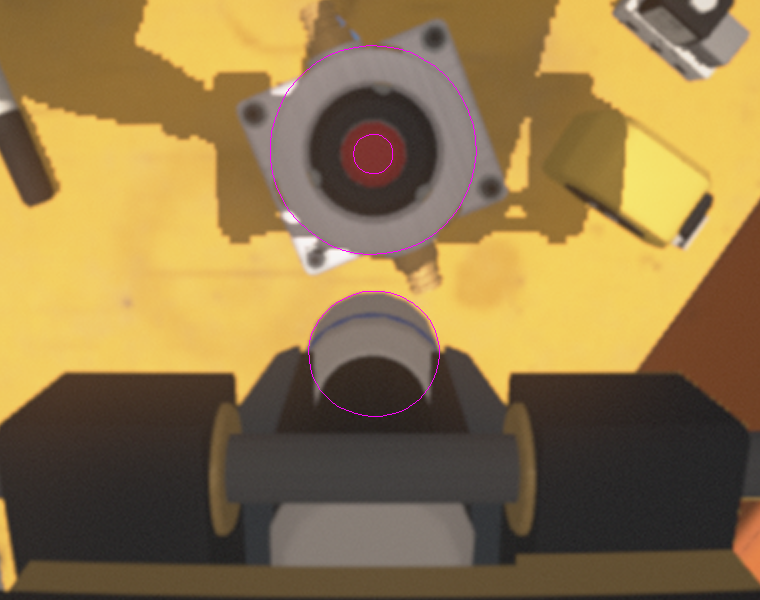

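View pics/s10.png

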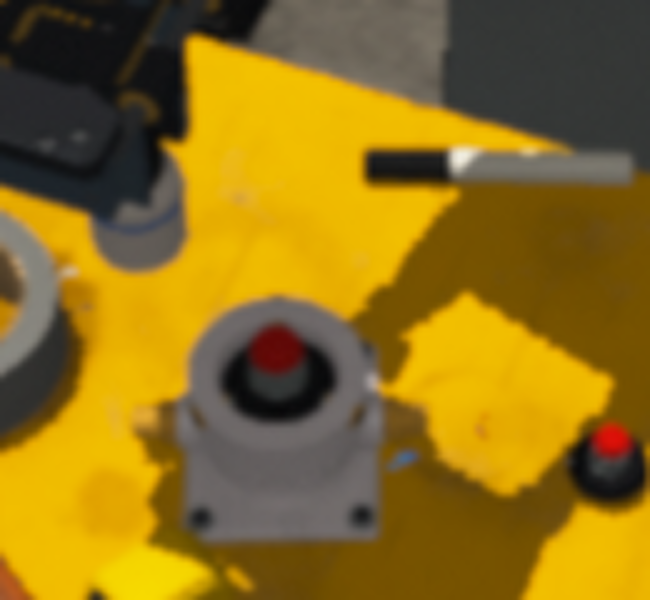

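Balls now show over the rim of the cover, and it sits centred. The pusher has not slipped in the grip. I'll take it back to its old place.

```bash
python3 -m inch '[[[-0.03,-0.01,0],[0,0,0],0.01],[[-0.07,-0.03,0],[0,0,0],0.01],[[-0.11,-0.05,0],[0,0,0],0.01],[[-0.145,-0.07,0],[0,0,0],0.01],[[-0.161,-0.08,0],[0,0,0],0.01],[[-0.161,-0.08,-0.04],[0,0,0],0.01],[[-0.161,-0.08,-0.08],[0,0,0],0.01],[[-0.161,-0.08,-0.11],[0,0,0],0.01]]'
python3 -m inch '[[[0,0,-0.01],[0,0,0],0.01],[[0,0,-0.015],[0,0,0],0.01],[[0,0,-0.019],[0,0,0],0.01],[[0,0,-0.022],[0,0,0],0.01],[[0,0,-0.023],[0,0,0],0.01],[[0,0,-0.023],[0,0,0],0.01],[[0,0,-0.023],[0,0,0],0.01],[[0,0,-0.023],[0,0,0],0.01]]'
```

```text
time: 24.2
tcp_pos: [0.4096, -0.1685, 0.0921]
tcp_rot: [[0.0, 0.0, 1.0], [-0.0, 1.0, -0.0], [-1.0, -0.0, 0.0]]
contact_force: [0.1, 0.4, -2.3]
opening: 0.0277
time: 25.2
tcp_pos: [0.4093, -0.1685, 0.0704]
tcp_rot: [[0.0, -0.0, 1.0], [-0.0, 1.0, 0.0], [-1.0, -0.0, 0.0]]
contact_force: [0.3, -0.1, -2.4]
opening: 0.027
```

Still in the air (-2.4 N); lower about 1.5 mm more, look at force.

```bash
python3 -m inch '[[[0,0,-0.0005],[0,0,0],0.01],[[0,0,-0.001],[0,0,0],0.01],[[0,0,-0.0015],[0,0,0],0.01],[[0,0,-0.002],[0,0,0],0.01],[[0,0,-0.002],[0,0,0],0.01],[[0,0,-0.002],[0,0,0],0.01],[[0,0,-0.002],[0,0,0],0.01],[[0,0,-0.002],[0,0,0],0.01]]'
```

```text
time: 26.2
tcp_pos: [0.4093, -0.1685, 0.0685]
tcp_rot: [[0.0, -0.0, 1.0], [-0.0, 1.0, 0.0], [-1.0, -0.0, 0.0]]
contact_force: [-0.1, 0.8, 5.8]
opening: 0.0273
```

Now on the bench. Next: release, then retreat straight up.

```bash
python3 -m inch '[[[0,0,0.0003],[0,0,0],0.03],[[0,0,0.0003],[0,0,0],0.045],[[0,0,0.0003],[0,0,0],0.065],[[0,0,0.0003],[0,0,0],0.065],[[0,0,0.0003],[0,0,0],0.065],[[0,0,0.03],[0,0,0],0.065],[[0,0,0.07],[0,0,0],0.065],[[0,0,0.12],[0,0,0],0.065]]'
python3 -m inch '[[[0,0,0.04],[0,0,0],0.065],[[0,-0.05,0.06],[0,0,0],0.065],[[0,-0.05,0.06],[0,0,0],0.065],[[0,-0.05,0.06],[0,0,0],0.065],[[0,-0.05,0.06],[0,0,0],0.065],[[0,-0.05,0.06],[0,0,0],0.065],[[0,-0.05,0.06],[0,0,0],0.065],[[0,-0.05,0.06],[0,0,0],0.065]]'
python3 - <<'E'
from h import *
s=env.sense(); print(s["tcp_pos"],s["contact_force"])
c=capture("wrist"); cv2.imwrite("pics/w11.png",c["pixels"])
c=capture("side"); im=c["pixels"].copy(); print(proj(c,[[.57,-.0285,.087],[.4095,-.1685,.12]]))
crop(c["pixels"],190,100,160,140,4,"pics/s11.png")
E
```

```text
time: 27.2
tcp_pos: [0.4087, -0.1681, 0.1892]
tcp_rot: [[-0.001, 0.0, 1.0], [0.001, 1.0, -0.0], [-1.0, 0.001, -0.001]]
contact_force: [1.0, -0.2, -1.2]
opening: 0.0649
time: 28.2
tcp_pos: [0.4093, -0.2183, 0.2482]
tcp_rot: [[-0.0, -0.0, 1.0], [0.0, 1.0, 0.0], [-1.0, 0.0, -0.0]]
contact_force: [-0.0, 0.2, -0.5]
opening: 0.0651
[ 0.40926083 -0.21826723  0.24823337] [-0.02329883  0.15321271 -0.49004039]
[[244.76672016 198.29703909]
 [215.1109885  118.22874705]]
```

View pics/w11.png

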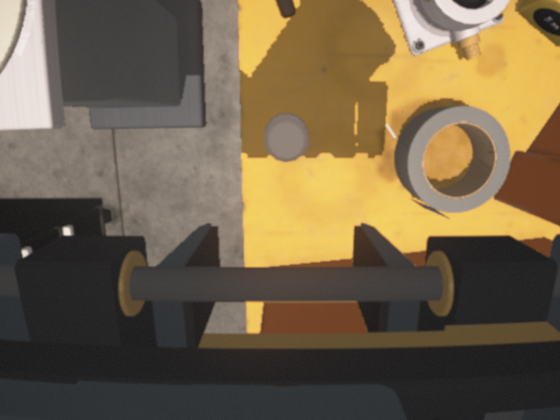

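View pics/s11.png

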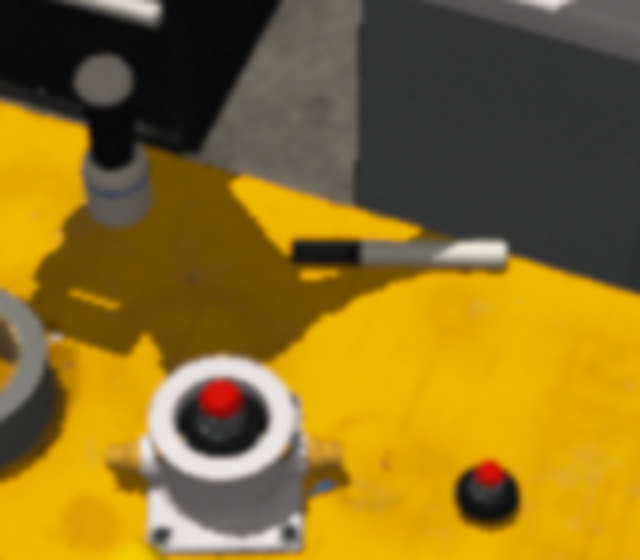

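```bash
python3 -c "
from cell import env
print(env.job_done(), env.sense()['time'])"
```

```text
the job is handed in; nothing more can be done
the job is handed in; nothing more can be done
```

The filter is closed and the job is handed in; the last move ended at 28.2 s of the 72 s. No verdict came back, so what follows rests on my own checks.

- **Cover:** I set the larger cover loosely on the catches, and the wrist picture showed it level and centred. I then pressed it straight down with the pusher. The force rose to about 12.5 N, fell to zero as the catches snapped, then climbed to about 23 N on the cartridge.
- **Seating:** In the pictures the steel balls lie over the cover's rim and it is centred. From the arm's height, the cover's middle is about 1.5 mm below the mouth point.
- **Pusher:** It is back upright where it first stood, about 210 mm from the housing axis, and let go. The gripper is clear and touches nothing. I saw no sign that any bystander had moved.

**Checks that disagreed:**
- The wrist camera read about 1.6 mm off in y against the arm, and I corrected for that.
- A sideways force of 3.6 N showed while I was setting the cover down. The cover still sat centred after I let go.

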